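# Put away the setter's tools

## Task

Clear the jeweller's bench by putting its five loose steel tools where each kind belongs: lay both punches flat in the long narrow tray, stand both collet nuts upright in the round dish, and set the dapping block, top side still up, in the square tray. Each tool must rest on the floor of its tray or dish, not on a rim or on another tool. Leave the small glass jar where it stands.

Things in the scene. Friction and masses are not known exactly. Their poses are not given: they have to be found in the camera images.
- ball_punch: Steel punch lying flat, 92 mm long: a 14 x 14 mm square dark shank in the middle 44 mm, a 10 mm round striking stem at its -x end and a slim neck ending in an 13 mm ball at its +x end. About 80 g. Origin at the centre of the shank (7 mm above what it lies on), which is where to grip it, across y; x runs along it.
- chisel_punch: Steel punch lying flat, 92 mm long: a 14 x 14 mm square dark shank in the middle 44 mm, a 10 mm round striking stem at its -x end and an 11 mm square neck thinning to a 4 mm thick blade at its +x end. About 80 g. Origin at the centre of the shank (7 mm above what it lies on), which is where to grip it, across y; x runs along it.
- slim_collet: Steel collet nut standing upright: a knurled round body 26 mm in diameter up to 29 mm high, carrying a narrower cone that tapers upwards, 48 mm high in all. About 120 g. Origin at the centre of its underside, z up its axis.
- stout_collet: Steel collet nut standing upright: a knurled round body 36 mm in diameter up to 22 mm high, carrying a narrower cone that tapers upwards, 36 mm high in all. About 170 g. Origin at the centre of its underside, z up its axis.
- dapping_block: Steel dapping block, 40 x 40 mm and 34 mm high, with four round dimples of different sizes in its top. About 380 g. Origin at the centre of its underside, z up, x and y square to its sides.
- long_tray: Long narrow open wooden tray, fixed to the bench: outside 92 (x) x 208 (y) x 16 mm high, walls and floor 4 mm thick (inside 84 x 200 mm), so the two punches fit lengthwise end to end. Origin at the centre of its underside, y along its length.
- round_dish: Round open aluminium dish, fixed to the bench: 142 mm outside diameter at the rim, 16 mm high, walls and floor 4 mm thick (about 130 mm clear inside). Origin at the centre of its underside.
- square_tray: Square open wooden tray, fixed to the bench: outside 122 x 122 x 16 mm high, walls and floor 4 mm thick (inside 114 x 114 mm). Origin at the centre of its underside, x and y square to its sides.
- glass_jar: Small amber glass jar with a black cap, 42 mm in diameter and 40 mm high, standing loose among the tools; not to be moved. Origin at the centre of its underside.

How it is judged:
At the end, for the whole second after the job is handed in: On the floor of their own tray or dish, released and at rest: both punches level (centre within 38 mm across, 85 mm along), both collets upright within 0.12 rad (within 57 mm of the middle), the block upright (within 40 mm each way); the jar within 20 mm of its start (x of ball_punch in the frame of long_tray between -0.038 and 0.038 m and y of ball_punch in the frame of long_tray between -0.085 and 0.085 m and z of each of ball_punch, chisel_punch in the frame of long_tray below 0.0145 m and angle between ball_punch's own x axis and vertical between 1.45 and 1.69 rad and x of chisel_punch in the frame of long_tray between -0.038 and 0.038 m and y of chisel_punch in the frame of long_tray between -0.085 and 0.085 m and angle between chisel_punch's own x axis and vertical between 1.45 and 1.69 rad and horizontal distance between each of slim_collet, stout_collet and round_dish below 0.057 m and z of each of slim_collet, stout_collet in the frame of round_dish below 0.008 m and angle between each of slim_collet, stout_collet, dapping_block's own z axis and vertical below 0.12 rad and x of dapping_block in the frame of square_tray between -0.04 and 0.04 m and y of dapping_block in the frame of square_tray between -0.04 and 0.04 m and z of dapping_block in the frame of square_tray below 0.008 m and linear speed of each of ball_punch, chisel_punch, slim_collet, stout_collet, dapping_block below 0.02 m/s and angular speed of each of ball_punch, chisel_punch, slim_collet, stout_collet, dapping_block below 0.3 rad/s and distance of glass_jar from where it was at the start of the episode below 0.02 m); the robot touches nothing.
It fails at once if the glass jar is knocked over, lifted or shoved more than 20 mm (distance of glass_jar from where it was at the start of the episode above 0.02 m or angle between glass_jar's own z axis and vertical above 0.3 rad).
It also fails if it takes over 112 s, if anything falls off the work surface, if the arm or the gripper's body presses on something with over 40 N, if the wrist force passes 120 N, or if a joint passes its speed limit or range.

## Robot

A 6-joint arm with a two-finger parallel gripper is mounted at the origin on the work surface. World frame = base frame: x ahead of the robot, y to its left, z up, the work surface at z = 0. Lengths are in m, angles in rad, forces in N, time in s.
With the tool pointing down it reaches from about 0.275 to 0.725 m from the base axis. Payload 15.9 kg.
Tool frame: the origin (TCP) lies on the centre line of the jaws, within the pads' length; the fingertips stand robot.tcp_to_tips ahead of it and the grasp point (between the pads) lies 8 mm behind it (robot.tcp_to_tips is the distance from the TCP to the fingertips, in m); z points along the fingers, y is the direction in which the jaws open and shut (so a half turn about z gives the same grasp; the last joint's range is limited). The gripper opens to 85 mm and grips with 20 to 120 N. Pads are 22 mm wide; open, the fingers measure 114 mm over their backs; the gripper's body (76 mm by 85 mm) begins 54 mm behind the grasp point. The pads swing forward as they close: fully open they stand 13 mm farther back than shut.
Start: joints at [-1.158, 0.213, -0.034, 1.323, 0, 1.571], TCP at [0.201, -0.458, 0.211] pointing down, gripper open.
Joint ranges: [-2.98, 2.98], [-0.74, 1.72], [-1.14, 1.35], [-2.1, 2.04], [-1.57, 1.44], [-3.14, 3.14]. Speed limits (rad/s): [1.89, 1.89, 2.39, 2.57, 3.14, 3.14].

## Interface

Orientations are given as a 3x3 rotation matrix whose columns are the frame's x, y, z axes.
In Python, from plant import robot gives the robot as it stands.
- The arm moves only by the tool step_arm, never from a script. Its argument "series" is a list of rows, each an object with "translation": the shift along the tool's x, y, z in cm, a list of three; "dr": the turn, a rotation vector about the tool's x, y, z in rad, a list of three; "claw": the opening, from 0 (shut) to 1 (fully open). A call has 1 to 20 rows; each row is the pose to reach, as a shift and turn from the pose commanded when the call began, along the tool's axes at that moment; what a row does not reach only later rows make up. A row lasts 1/10 s, in which the tool goes at most 50 mm and 8.59 degrees, less where a joint would pass 70% of its speed; a pose out of reach is approached as far as the arm can. A call with a gripper value outside its range is refused whole. The fingers move at their own pace and stop on an object; "squeeze" is the grip in N (left out, the last holds). Time passes only in rows, so rows that repeat a pose let the fingers close. It gives the time, the measured TCP pose, the force and the opening at its end, in the units of the state.
- robot.read_state(): the state, without advancing time (a new reading comes with each control period).
- robot.grab_frame(name): name is "side" or "top" or "wrist"; returns a dict with "img" (420x560x3 uint8, red, green, blue), "z_map" (420x560 float32, m along the optical axis (not along the pixel's ray), 0 where there is no reading), "K" (3x3 intrinsics, pixels), "R" (3x3) and "t" (3): a world point X has camera coordinates R X + t; the wrist camera has in their place "tool_from_camera" (4x4, takes a point from camera to tool coordinates, whose origin is the TCP and whose axes are the flange's). Camera axes: x right, y down, z forward; pixel columns grow to the right and rows downward; lengths in m; the calibration is good to about 2 mm. A picture is of the moment at which its call begins: read the wrist's pose just before it.
- robot.close_job(): hands the job in, once; it reports no verdict.
Trained networks look in the newest picture that a camera, given by its name, has taken for a name from the list of things; names that differ only in an ending like _2 or _b are one class to them, and where a whole thing is asked for, a point or a joint stands for the part that bears it (a point fixed in the world has none). Each returns a list of dicts, best first, with "confidence" (0 to 1); they miss things now and then, are a little off and sometimes report something else, mostly with a low value. They report only what shows in the picture. A call takes as long as a camera call.
- robot.look_for(camera, target): "point" ([column, row] in pixels, amid what is visible of it).
- robot.outline_of(camera, target): "pixels" (420x560 bool, what is visible of it) and "point" ([column, row] in pixels, amid what is visible of it).
The state is a dict: "time_s": time; "q": joint angles; "joint_vel": joint speeds; "joint_torque": joint torques, N m; "tool_pos": TCP position; "eef_rot": TCP orientation; "wrist_force": force on the tool from outside, world axes, zero at the start; "wrist_torque": the same for the moment, N m; "gripper_width": finger opening in m.
Only numpy, scipy, OpenCV 4.12 (cv2) and the standard library are available. Lean on these libraries where they do the work, as an engineer would, in place of code of your own. Each camera call takes 0.05 s, during which the arm holds its last target. There are 200 camera calls.

## Working session

There is one attempt and no reset: what is moved stays moved. The work goes in short steps, Python scripts to look and compute and a tool call to move; the robot and the scene stay as the last step left them, time stands still between calls to the robot, and variables do not carry over. Pictures are saved under pics/ and viewed, about 12 in all and at most 16, crops included, and the job is handed in when it is done.

Besides the shell and the picture viewer there is one more tool, called after "Request:" as name(argument=value, ...), one argument or row to a line, values as JSON. step_arm: Moves the arm, as the interface text tells. Its arguments: {"type":"object","properties":{"series":{"type":"array","items":{"type":"object","properties":{"translation":{"type":"array","items":{"type":"number"}},"dr":{"type":"array","items":{"type":"number"}},"claw":{"type":"number"}}}},"squeeze":{"type":"number"}},"required":["series"]}

```bash
ls; mkdir -p pics; python3 - <<'E'
from plant import robot
import cv2, numpy as np
s=robot.read_state(); print(s['time_s'],s['tool_pos'],s['eef_rot'],s['gripper_width'],robot.tcp_to_tips)
for n in ('top','side'):
    f=robot.grab_frame(n); cv2.imwrite(f'pics/{n}0.png',f['img'][:,:,::-1]); np.savez(f'{n}0.npz',**f)
    print(n,f['K'],f['R'],f['t'])
    for t in 'ball_punch chisel_punch slim_collet stout_collet dapping_block long_tray round_dish square_tray glass_jar'.split():
        r=robot.outline_of(n,t)
        for k in r[:3]:
            m=k['pixels']; ys,xs=np.nonzero(m)
            z=f['z_map'][m]; u=np.stack([xs,ys,np.ones(len(xs))])[:,z>0]; z=z[z>0]
            X=(f['R'].T@((np.linalg.inv(f['K'])@u)*z-np.array(f['t']).reshape(3,1))).T
            h=X[X[:,2]>np.percentile(X[:,2],95)-.004]
            c,sz,a=cv2.minAreaRect(X[:,:2].astype(np.float32)*1000)
            print(n,t,round(k['confidence'],2),np.round(k['point']),m.sum(),'rect mm',np.round(c),np.round(sz),round(a,1),'zmax',X[:,2].max().round(4),'med',np.median(X,0).round(4),'topmean',h.mean(0).round(4))
E
```

```text
pics
0.0 [ 0.20043565 -0.45765472  0.21052403] [[ 9.15995620e-01  4.01188006e-01 -4.56566506e-04]
 [ 4.01188266e-01 -9.15995036e-01  1.03437612e-03]
 [-3.23336171e-06 -1.13065312e-03 -9.99999361e-01]] 0.08549869893710159 0.011
top [[445.04580191   0.         287.89275584]
 [  0.         445.04580191 203.03908337]
 [  0.           0.           1.        ]] [[-0.02961373 -0.99955323 -0.00404479]
 [-0.97274339  0.02975002 -0.22996791]
 [ 0.2299855  -0.00287566 -0.97318981]] [0.01795629 0.51476426 0.8940858 ]
top ball_punch 0.64 [417. 253.] 254 rect mm [ 401. -275.] [16. 88.] 89.8 zmax 0.0177 med [ 0.3986 -0.2737  0.0118] topmean [ 0.4039 -0.2744  0.0138]
top chisel_punch 0.76 [371. 253.] 270 rect mm [ 407. -177.] [90. 18.] 22.5 zmax 0.0178 med [ 0.406  -0.1749  0.0121] topmean [ 0.407  -0.175   0.0141]
top slim_collet 0.67 [311. 244.] 140 rect mm [433. -44.] [28. 25.] 87.6 zmax 0.0506 med [ 0.4311 -0.0423  0.0308] topmean [ 0.4339 -0.0428  0.0481]
top stout_collet 0.68 [212. 254.] 241 rect mm [416. 166.] [34. 35.] 74.9 zmax 0.0394 med [0.4136 0.163  0.0239] topmean [0.416  0.1655 0.0361
[... 1484 characters left out ...]
rect mm [589. 283.] [ 95. 211.] 5.5 zmax 0.0177 med [0.5913 0.2747 0.004 ] topmean [0.5885 0.2611 0.0143]
side long_tray 0.35 [324. 218.] 2909 rect mm [623.   8.] [143. 133.] 80.5 zmax 0.0175 med [ 0.618  -0.0011  0.0039] topmean [ 0.6145 -0.005   0.0147]
side round_dish 0.65 [404. 344.] 6724 rect mm [ 592. -288.] [153. 139.] 46.4 zmax 0.0178 med [ 0.5898 -0.2961  0.0036] topmean [ 0.5888 -0.2964  0.0145]
side square_tray 0.82 [322. 217.] 2873 rect mm [618.   9.] [143. 123.] 81.5 zmax 0.0175 med [ 0.6176 -0.0007  0.0039] topmean [ 0.6113 -0.007   0.0146]
side glass_jar 0.58 [230. 215.] 484 rect mm [437.  62.] [39. 43.] 64.4 zmax 0.042 med [0.4365 0.0511 0.032 ] topmean [0.4386 0.0607 0.0393]
```

View pics/top0.png

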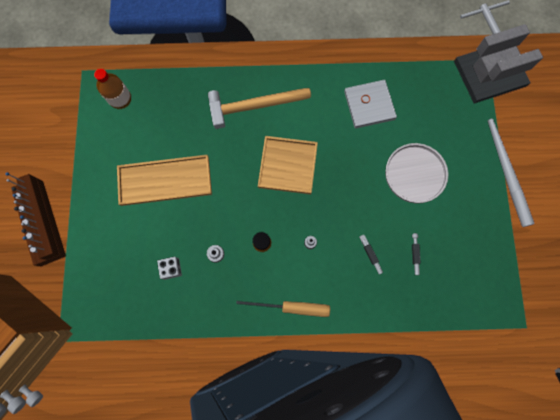

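View pics/side0.png

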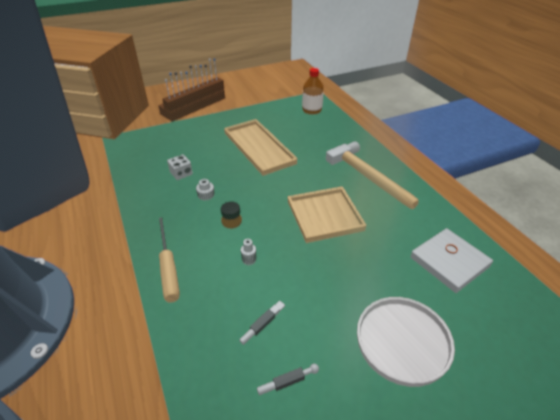

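The networks' outlines agree with both pictures. In the top view the dish is at (417,173), long tray (164,180), square tray (288,164), chisel punch (371,254) and ball punch (417,253). The slim collet is at (311,242), jar (262,241), stout collet (215,253) and block (168,267). Next I refine the punch shanks and dish, and write the move helper.

```bash
cat > h.py <<'E'
from plant import robot
import numpy as np, cv2
from scipy.spatial.transform import Rotation as Ro
def go(x,y,z,yawdeg,s=None):
    "shift (cm, tool axes) and turn to a down-pointing pose with tool x at yaw"
    s=s or robot.read_state(); R=np.array(s['eef_rot']); a=np.radians(yawdeg)
    cur=np.arctan2(R[1,0],R[0,0]); a=cur+(a-cur+np.pi/2)%np.pi-np.pi/2
    T=np.array([[np.cos(a),np.sin(a),0],[np.sin(a),-np.cos(a),0],[0,0,-1]])
    print('trans cm',(R.T@(np.array([x,y,z])-s['tool_pos'])*100).round(2),'dr',Ro.from_matrix(R.T@T).as_rotvec().round(3),'yaw',round(np.degrees(a),1))
def st():
    s=robot.read_state(); R=np.array(s['eef_rot'])
    print('t',round(s['time_s'],2),'pos',np.round(s['tool_pos'],4),'yaw',np.degrees(np.arctan2(R[1,0],R[0,0])).round(1),'w',round(s['gripper_width'],4),'F',np.round(s['wrist_force'],1),'q',np.round(s['q'],2))
    return s
def pts(f,m):
    m=m&(f['z_map']>0); ys,xs=np.nonzero(m); z=f['z_map'][m]
    return (f['R'].T@((np.linalg.inv(f['K'])@np.stack([xs,ys,np.ones(len(xs))]))*z-np.array(f['t']).reshape(3,1))).T
E
python3 - <<'E'
from h import *
for n in ('top','side'):
    f=robot.grab_frame(n); g=f['img'].max(2)
    for t in ('ball_punch','chisel_punch','round_dish','long_tray','square_tray'):
        for k in robot.outline_of(n,t)[:1]:
            if k['confidence']<.5: continue
            m=k['pixels']; X=pts(f,m)
            if 'punch' in t:
                d=X[:,:2]-X[:,:2].mean(0); v=np.linalg.svd(d,full_matrices=0)[2][0]
                D=pts(f,m&(g<100)); c,sz,a=cv2.minAreaRect(D[:,:2].astype(np.float32)*1000)
                print(n,t,k['confidence'],'yaw',np.degrees(np.arctan2(v[1],v[0])).round(1),'dark',len(D),D.mean(0).round(4),np.round(c),np.round(sz),'allmean',X.mean(0).round(4))
            elif 'dish' in t:
                print(n,t,cv2.minEnclosingCircle(X[:,:2].astype(np.float32)*1000),X.mean(0))
            else: print(n,t,k['confidence'],cv2.minAreaRect(X[:,:2].astype(np.float32)*1000), X.mean(0))
    if n=='top':
        m=np.zeros(g.shape,bool); m[135:212,378:457]=1
        m&=(f['img'].min(2)>110); X=pts(f,m); print('dish top',len(X),cv2.minEnclosingCircle(X[:,:2].astype(np.float32)*1000),X.mean(0),X[:,2].max())
go(.407,-.175,.10,22.5)
E
```

```text
top ball_punch 0.84 yaw 176.6 dark 184 [ 0.4071 -0.274   0.0103] [ 411. -276.] [19. 62.] allmean [ 0.4054 -0.2741  0.0103]
top chisel_punch 0.81 yaw -156.3 dark 142 [ 0.4067 -0.1742  0.0127] [ 402. -177.] [74. 14.] allmean [ 0.4055 -0.1752  0.0118]
top round_dish ((592.0323486328125, -295.2371826171875), 75.83570098876953) [ 0.58977001 -0.29506465  0.00519476]
top square_tray 0.85 ((617.2322998046875, 2.18707275390625), (124.14994812011719, 123.31135559082031), 80.91729736328125) [0.61831259 0.00176828 0.00559032]
dish top 2869 ((593.1524658203125, -294.602783203125), 76.1342544555664) [ 0.59030289 -0.2959872   0.00500919] 0.020600408835515997
side ball_punch 0.89 yaw 176.9 dark 166 [ 0.4032 -0.282   0.0102] [ 404. -282.] [ 4. 43.] allmean [ 0.4008 -0.2775  0.0108]
side chisel_punch 0.77 yaw -156.4 dark 103 [ 0.4065 -0.184   0.0096] [ 408. -183.] [42.  4.] allmean [ 0.4051 -0.1795  0.0107]
side round_dish ((595.460693359375, -291.5854187011719), 77.44678497314453) [ 0.59032822 -0.29501744  0.00518386]
side long_tray 0.7 ((452.8855285644531, 75.3797607421875), (79.29002380371094, 39.7092170715332), 45.34672927856445) [0.43681145 0.05479712 0.0271977 ]
side square_tray 0.58 ((618.8638305664062, 9.186744689941406), (142.77125549316406, 122.59575653076172), 80.92814636230469) [ 6.18031065e-01 -2.17976623e-04  5.89936392e-03]
trans cm [ 30.26 -17.64  11.1 ] dr [0.   0.   0.02] yaw 22.5
```

Request:
step_arm(
  series=[
    {"translation": [30.2,-17.6,14],"dr": [0,0,0],"claw": 0.6},
    {"translation": [30.2,-17.6,14],"dr": [0,0,0],"claw": 0.6},
    {"translation": [30.2,-17.6,14],"dr": [0,0,0],"claw": 0.6},
    {"translation": [30.2,-17.6,14],"dr": [0,0,0],"claw": 0.6},
    {"translation": [30.2,-17.6,14],"dr": [0,0,0],"claw": 0.6},
    {"translation": [30.2,-17.6,14],"dr": [0,0,0],"claw": 0.6},
    {"translation": [30.2,-17.6,14],"dr": [0,0,0],"claw": 0.6},
    {"translation": [30.2,-17.6,14],"dr": [0,0,0],"claw": 0.6},
    {"translation": [30.2,-17.6,14],"dr": [0,0,0],"claw": 0.6},
    {"translation": [30.2,-17.6,14],"dr": [0,0,0],"claw": 0.6},
    {"translation": [30.2,-17.6,14],"dr": [0,0,0],"claw": 0.6},
  ],
  squeeze=50,
)

```text
time_s: 2.7
tool_pos: [0.4065, -0.1763, 0.0714]
eef_rot: [[0.916, 0.401, 0.0], [0.401, -0.916, -0.0], [0.0, 0.001, -1.0]]
wrist_force: [0.0, 0.0, -0.0]
gripper_width: 0.0512
```

```bash
python3 - <<'E'
from h import *
s=st(); f=robot.grab_frame('wrist'); cv2.imwrite('pics/w1.png',f['img'][:,:,::-1]); print(f['tool_from_camera'])
for k in robot.outline_of('wrist','chisel_punch')[:2]:
    g=f['img'].max(2); m=k['pixels']
    f['R']=np.eye(3);f['t']=np.zeros(3)
    T=f['tool_from_camera']; P=pts(f,m); P=P@T[:3,:3].T+T[:3,3]; W=P@np.array(s['eef_rot']).T+s['tool_pos']
    D=pts(f,m&(g<90))@T[:3,:3].T+T[:3,3]
    print(k['confidence'],k['point'],W.mean(0),W.max(0),len(D),'shank in tool', cv2.minAreaRect(D[:,:2].astype(np.float32)*1000), cv2.minAreaRect(P[:,:2].astype(np.float32)*1000))
E
```

```text
t 2.7 pos [ 0.4065 -0.1763  0.0714] yaw 23.6 w 0.0512 F [ 0.  0. -0.] q [-0.41  0.18 -0.45  0.95 -0.    2.32]
[[ 1.77103985e-03 -9.59796863e-01 -2.80689946e-01  7.19647650e-02]
 [ 9.99997278e-01  2.12623211e-03 -9.60903251e-04  8.72906031e-04]
 [ 1.51908390e-03 -2.80687480e-01  9.59798016e-01 -1.64761484e-01]
 [ 0.00000000e+00  0.00000000e+00  0.00000000e+00  1.00000000e+00]]
0.68 [281.2, 204.6] [ 0.41160557 -0.17606587  0.01432712] [ 0.45128753 -0.1550188   0.01790804] 3 shank in tool ((22.301279067993164, 1.8395371437072754), (0.177312970161438, 12.090102195739746), 0.03506247326731682) ((0.4570884704589844, 2.268242835998535), (91.9637451171875, 14.472612380981445), 0.04390091449022293)
```

Request:
step_arm(
  series=[
    {"translation": [0,0.2,3],"dr": [0,0,0],"claw": 0.6},
    {"translation": [0,0.2,5],"dr": [0,0,0],"claw": 0.6},
    {"translation": [0,0.2,5.7],"dr": [0,0,0],"claw": 0.6},
    {"translation": [0,0.2,5.7],"dr": [0,0,0],"claw": 0.6},
    {"translation": [0,0.2,5.7],"dr": [0,0,0],"claw": 0},
    {"translation": [0,0.2,5.7],"dr": [0,0,0],"claw": 0},
    {"translation": [0,0.2,5.7],"dr": [0,0,0],"claw": 0},
    {"translation": [0,0.2,5.7],"dr": [0,0,0],"claw": 0},
    {"translation": [0,0.2,5.7],"dr": [0,0,0],"claw": 0},
    {"translation": [0,0.2,5.7],"dr": [0,0,0],"claw": 0},
    {"translation": [0,0.2,4.5],"dr": [0,0,0],"claw": 0},
    {"translation": [0,0.2,1],"dr": [0,0,0],"claw": 0},
    {"translation": [0,0.2,-5],"dr": [0,0,0],"claw": 0},
    {"translation": [0,0.2,-5],"dr": [0,0,0],"claw": 0},
    {"translation": [0,0.2,-5],"dr": [0,0,0],"claw": 0},
  ],
  squeeze=50,
)

```text
time_s: 4.3
tool_pos: [0.4086, -0.178, 0.1227]
eef_rot: [[0.916, 0.401, 0.003], [0.401, -0.916, -0.001], [0.002, 0.003, -1.0]]
wrist_force: [-0.6, -0.1, -1.6]
gripper_width: -0.0001
```

```bash
python3 - <<'E'
from h import *
s=st()
# long tray: centre, yaw from top picture: rim fit
f=robot.grab_frame('top'); k=robot.outline_of('top','long_tray')[0]
X=pts(f,k['pixels']); r=cv2.minAreaRect(X[:,:2].astype(np.float32)*1000); print(k['confidence'],r)
c=np.array([.591,.286]); a=np.radians(5.6); ex=np.array([np.cos(a),np.sin(a)]); ey=np.array([-ex[1],ex[0]])
for u,v in ((-.010,-.045),(.010,.045)):
    p=c+u*ex+v*ey; print(p); go(p[0],p[1],.12,95.6); go(p[0],p[1],.019,95.6)
E
```

```text
t 4.3 pos [ 0.4086 -0.178   0.1227] yaw 23.7 w -0.0001 F [-0.6 -0.1 -1.6] q [-0.41  0.14 -0.35  1.08  0.    2.32]
0.62 ((592.4105224609375, 285.94970703125), (100.16893768310547, 209.7432861328125), 5.6462016105651855)
[0.58543896 0.24023894]
trans cm [ 3.309e+01 -3.109e+01  2.000e-02] dr [-1.000e-03  0.000e+00 -1.256e+00] yaw 95.6
trans cm [ 33.1  -31.08  10.12] dr [-1.000e-03  0.000e+00 -1.256e+00] yaw 95.6
[0.59656104 0.33176106]
trans cm [ 3.778e+01 -3.902e+01  2.000e-02] dr [-1.000e-03  0.000e+00 -1.256e+00] yaw 95.6
trans cm [ 37.79 -39.02  10.12] dr [-1.000e-03  0.000e+00 -1.256e+00] yaw 95.6
```

```bash
python3 - <<'E'
from h import *
s=st(); f=robot.grab_frame('wrist'); g=robot.grab_frame('side')
cv2.imwrite('pics/ws2.png',np.vstack([cv2.resize(f['img'],(400,300)),cv2.resize(g['img'][200:410,150:430],(400,300))])[:,:,::-1])
for n in('wrist','side','top'):
    if n=='top': g=robot.grab_frame('top')
    for k in robot.outline_of(n,'chisel_punch')[:2]:
        print(n,k['confidence'],k['point'])
        if n!='wrist':
            X=pts(g,k['pixels']); print(X.mean(0),X.max(0),cv2.minAreaRect(X[:,:2].astype(np.float32)*1000))
E
```

```text
t 4.4 pos [ 0.4071 -0.1773  0.1202] yaw 23.7 w 0.0001 F [ 0.1  0.1 -1.2] q [-0.41  0.14 -0.36  1.07 -0.    2.32]
wrist 0.94 [281.4, 186.9]
side 0.75 [180.8, 165.8]
[0.38596126 0.25301194 0.02426362] [0.4098979  0.28261249 0.03673565] ((387.0029602050781, 261.40533447265625), (40.48615646362305, 41.681663513183594), 10.504864692687988)
side 0.57 [263.5, 323.6]
[ 0.4059197  -0.17917978  0.0105545 ] [ 0.4471656  -0.15279823  0.01586192] ((404.9053649902344, -176.2716522216797), (90.9380111694336, 21.116241455078125), 29.80674171447754)
top 0.66 [377.2, 262.7]
[ 0.39836229 -0.1787753   0.01034806] [ 0.4468817  -0.15514766  0.01757327] ((405.0754089355469, -176.67474365234375), (90.00125885009766, 15.171627044677734), 23.326534271240234)
```

View pics/ws2.png

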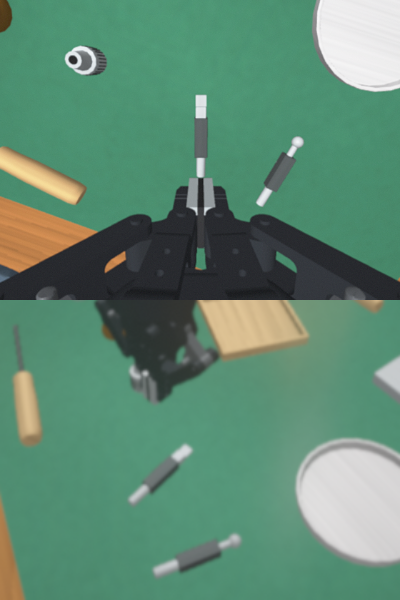

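Request:
step_arm(
  series=[
    {"translation": [0,0.1,5],"dr": [0,0,0],"claw": 0.6},
    {"translation": [0,0.1,9],"dr": [0,0,0],"claw": 0.6},
    {"translation": [0,0.1,10.6],"dr": [0,0,0],"claw": 0.6},
    {"translation": [0,0.1,10.6],"dr": [0,0,0],"claw": 0.6},
    {"translation": [0,0.1,10.6],"dr": [0,0,0],"claw": 0.6},
    {"translation": [0,0.1,10.6],"dr": [0,0,0],"claw": 0.6},
  ],
  squeeze=60,
)

```text
time_s: 5.3
tool_pos: [0.4087, -0.1788, 0.0162]
eef_rot: [[0.916, 0.401, 0.002], [0.401, -0.916, -0.001], [0.001, 0.001, -1.0]]
wrist_force: [-0.2, -0.5, -0.3]
gripper_width: 0.051
```

Request:
step_arm(
  series=[
    {"translation": [0,0,0],"dr": [0,0,0],"claw": 0},
    {"translation": [0,0,0],"dr": [0,0,0],"claw": 0},
    {"translation": [0,0,0],"dr": [0,0,0],"claw": 0},
    {"translation": [0,0,0],"dr": [0,0,0],"claw": 0},
    {"translation": [0,0,0],"dr": [0,0,0],"claw": 0},
    {"translation": [0,0,0],"dr": [0,0,0],"claw": 0},
  ],
)

```text
time_s: 5.9
tool_pos: [0.4078, -0.1784, 0.015]
eef_rot: [[0.916, 0.401, 0.0], [0.401, -0.916, -0.0], [0.0, 0.0, -1.0]]
wrist_force: [0.1, -0.1, -0.0]
gripper_width: -0.0003
```

```bash
python3 - <<'E'
from h import *
s=st(); f=robot.grab_frame('wrist'); g=robot.grab_frame('side')
cv2.imwrite('pics/ws3.png',np.vstack([cv2.resize(f['img'],(400,300)),cv2.resize(g['img'][250:390,180:366],(400,300))])[:,:,::-1])
E
```

```text
t 5.9 pos [ 0.4078 -0.1784  0.015 ] yaw 23.6 w -0.0003 F [ 0.1 -0.1 -0. ] q [-0.41  0.24 -0.53  0.8  -0.    2.32]
```

View pics/ws3.png

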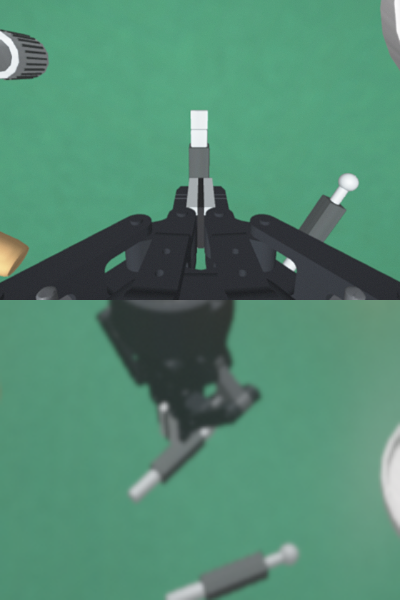

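```bash
python3 - <<'E'
from h import *
s=st(); f=robot.grab_frame('wrist'); T=f['tool_from_camera']
f['R']=np.eye(3);f['t']=np.zeros(3)
ys,xs=np.mgrid[0:420,0:560]; z=f['z_map']
P=(np.linalg.inv(f['K'])@np.stack([xs.ravel(),ys.ravel(),np.ones(xs.size)]))*z.ravel()
P=(T[:3,:3]@P+T[:3,3:]).T.reshape(420,560,3)*1000
for c in (270,276,283,290,296,310):
    print(c,[(r,*P[r,c].round(0).astype(int),*f['img'][r,c]) for r in range(180,360,12)])
E
```

```text
t 6.0 pos [ 0.4078 -0.1783  0.015 ] yaw 23.7 w -0.0002 F [-0.7  0.6 -0.6] q [-0.41  0.24 -0.53  0.8   0.    2.32]
270 [(180, np.int64(34), np.int64(-4), np.int64(5), np.uint8(221), np.uint8(225), np.uint8(227)), (192, np.int64(29), np.int64(-4), np.int64(1), np.uint8(238), np.uint8(243), np.uint8(245)), (204, np.int64(23), np.int64(-4), np.int64(1), np.uint8(238), np.uint8(243), np.uint8(246)), (216, np.int64(17), np.int64(-4), np.int64(0), np.uint8(107), np.uint8(112), np.uint8(115)), (228, np.int64(11), np.int64(-4), np.int64(-1), np.uint8(106), np.uint8(112), np.uint8(113)), (240, np.int64(5), np.int64(-4), np.int64(-1), np.uint8(107), np.uint8(113), np.uint8(113)), (252, np.int64(12), np.int64(-4), np.int64(-30), np.uint8(164), np.uint8(171), np.uint8(173)), (264, np.int64(12), np.int64(-3), np.int64(-41), np.uint8(164), np.uint8(172), np.uint8(175)), (276, np.int64(12), np.int64(-3), np.int64(-51), np.uint8(167), np.uint8(173), np.uint8(175)), (288, np.int64(11), np.int64(-3), np.int64(-57), np.uint8(162), np.uint8(170), np.uint8(173)), (300, np.int64(12), np.int64(-2), np.int64
[... 6657 characters left out ...]
13), np.int64(-32), np.uint8(42), np.uint8(44), np.uint8(50)), (276, np.int64(8), np.int64(12), np.int64(-43), np.uint8(53), np.uint8(56), np.uint8(61)), (288, np.int64(8), np.int64(11), np.int64(-53), np.uint8(43), np.uint8(44), np.uint8(48)), (300, np.int64(14), np.int64(10), np.int64(-69), np.uint8(55), np.uint8(60), np.uint8(65)), (312, np.int64(11), np.int64(9), np.int64(-72), np.uint8(48), np.uint8(48), np.uint8(54)), (324, np.int64(13), np.int64(9), np.int64(-80), np.uint8(45), np.uint8(46), np.uint8(52)), (336, np.int64(17), np.int64(8), np.int64(-91), np.uint8(46), np.uint8(48), np.uint8(53)), (348, np.int64(17), np.int64(8), np.int64(-95), np.uint8(47), np.uint8(50), np.uint8(53))]
```

The depth map puts the shut fingertips about 28 mm behind the reported TCP, not 11 mm ahead. That explains why the jaws shut in the air above the punch. I'll measure that offset precisely before going lower.

```bash
cat >> h.py <<'E'
def wristP():
    s=robot.read_state(); f=robot.grab_frame('wrist'); T=f['tool_from_camera']
    ys,xs=np.mgrid[0:420,0:560]; z=f['z_map'].astype(float)
    P=(np.linalg.inv(f['K'])@np.stack([xs.ravel(),ys.ravel(),np.ones(xs.size)]))*z.ravel()
    P=(T[:3,:3]@P+T[:3,3:]).T.reshape(420,560,3); P[z==0]=np.nan
    return s,f,P,P@np.array(s['eef_rot']).T+s['tool_pos']
E
python3 - <<'E'
from h import *
s,f,P,W=wristP(); print(robot.tcp_to_tips, s['tool_pos'])
for c in (268,290,296): print(c,[(r,(P[r,c]*1000).round(0)[0],(P[r,c]*1000).round(1)[2]) for r in range(242,262,2)])
# forward-kinematics cross check: table height seen
print('table z world', np.nanmedian(W[100:200,330:400,2]))
print([x for x in dir(robot) if not x.startswith('_')])
E
```

```text
0.011 [ 0.40780898 -0.17836273  0.01499612]
268 [(242, np.float64(4.0), np.float64(-1.7)), (244, np.float64(3.0), np.float64(-1.4)), (246, np.float64(2.0), np.float64(-1.2)), (248, np.float64(1.0), np.float64(-0.0)), (250, np.float64(11.0), np.float64(-26.8)), (252, np.float64(11.0), np.float64(-29.1)), (254, np.float64(12.0), np.float64(-32.5)), (256, np.float64(12.0), np.float64(-33.9)), (258, np.float64(12.0), np.float64(-35.9)), (260, np.float64(12.0), np.float64(-38.0))]
290 [(242, np.float64(4.0), np.float64(-1.0)), (244, np.float64(3.0), np.float64(-0.2)), (246, np.float64(2.0), np.float64(-1.4)), (248, np.float64(1.0), np.float64(-1.0)), (250, np.float64(12.0), np.float64(-28.2)), (252, np.float64(12.0), np.float64(-30.1)), (254, np.float64(12.0), np.float64(-32.2)), (256, np.float64(12.0), np.float64(-34.8)), (258, np.float64(11.0), np.float64(-34.8)), (260, np.float64(11.0), np.float64(-36.9))]
296 [(242, np.float64(-1.0), np.float64(12.6)), (244, np.float64(-3.0), np.float64(12.6)), (246, np.float64(-4.0), np.float64(12.6)), (248, np.float64(-5.0), np.float64(13.4)), (250, np.float64(11.0), np.float64(-27.1)), (252, np.float64(12.0), np.float64(-30.2)), (254, np.float64(11.0), np.float64(-30.6)), (256, np.float64(12.0), np.float64(-33.3)), (258, np.float64(11.0), np.float64(-34.9)), (260, np.float64(12.0), np.float64(-37.5))]
table z world 0.002582860890537094
['IKError', 'close_job', 'grab_frame', 'look_for', 'outline_of', 'read_state', 'tcp_to_tips']
```

Request:
step_arm(
  series=[
    {"translation": [0,0,0],"dr": [0,0,0],"claw": 0.6},
    {"translation": [0,0,0],"dr": [0,0,0],"claw": 0.6},
    {"translation": [0,0,0],"dr": [0,0,0],"claw": 0.6},
    {"translation": [0,0,0],"dr": [0,0,0],"claw": 0.6},
    {"translation": [0,0.1,1],"dr": [0,0,0],"claw": 0.6},
    {"translation": [0,0.1,2],"dr": [0,0,0],"claw": 0.6},
    {"translation": [0,0.1,2.7],"dr": [0,0,0],"claw": 0.6},
    {"translation": [0,0.1,2.7],"dr": [0,0,0],"claw": 0.6},
    {"translation": [0,0.1,2.7],"dr": [0,0,0],"claw": 0.6},
  ],
)

```text
time_s: 7.0
tool_pos: [0.408, -0.1792, -0.0123]
eef_rot: [[0.916, 0.401, -0.001], [0.401, -0.916, 0.0], [-0.0, -0.001, -1.0]]
wrist_force: [-0.2, -0.3, -0.2]
gripper_width: 0.0513
```

```bash
python3 - <<'E'
from h import *
s,f,P,W=wristP(); st(); cv2.imwrite('pics/w4.png',f['img'][:,:,::-1])
m=(P[:,:,2]<-.01)&(P[:,:,2]>-.06)&(abs(P[:,:,1])<.04)
print('tip z',np.nanpercentile(P[m][:,2],[95,99,99.8]), 'table',np.nanmedian(P[100:200,330:400,2]))
E
```

```text
t 7.05 pos [ 0.4082 -0.1793 -0.012 ] yaw 23.7 w 0.0507 F [ 0.6 -0.9 -0. ] q [-0.41  0.28 -0.56  0.73  0.    2.31]
tip z [-0.01394098 -0.01351039 -0.01313993] table -0.014893037826973307
```

View pics/w4.png

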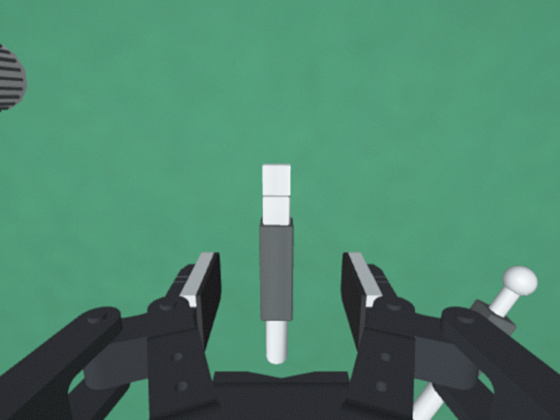

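Request:
step_arm(
  series=[
    {"translation": [0,-0.2,0.5],"dr": [0,0,0],"claw": 0.6},
    {"translation": [0,-0.2,0.9],"dr": [0,0,0],"claw": 0.6},
    {"translation": [0,-0.2,0.9],"dr": [0,0,0],"claw": 0.6},
    {"translation": [0,-0.2,0.9],"dr": [0,0,0],"claw": 0},
    {"translation": [0,-0.2,0.9],"dr": [0,0,0],"claw": 0},
    {"translation": [0,-0.2,0.9],"dr": [0,0,0],"claw": 0},
    {"translation": [0,-0.2,0.9],"dr": [0,0,0],"claw": 0},
    {"translation": [0,-0.2,0.9],"dr": [0,0,0],"claw": 0},
  ],
  squeeze=50,
)

```text
time_s: 7.85
tool_pos: [0.4087, -0.178, -0.0199]
eef_rot: [[0.916, 0.401, 0.002], [0.401, -0.916, -0.001], [0.002, 0.002, -1.0]]
wrist_force: [-1.0, 0.4, 16.6]
gripper_width: 0.0124
```

```bash
python3 - <<'E'
from h import *
s=st()
E
```

```text
t 7.85 pos [ 0.4087 -0.178  -0.0199] yaw 23.6 w 0.0124 F [-1.   0.4 16.6] q [-0.41  0.29 -0.57  0.71 -0.    2.32]
```

Request:
step_arm(
  series=[
    {"translation": [0,0,-0.5],"dr": [0,0,0],"claw": 0},
    {"translation": [0,0,-2],"dr": [0,0,0],"claw": 0},
    {"translation": [0,0,-5],"dr": [0,0,0],"claw": 0},
    {"translation": [0,0,-9],"dr": [0,0,0],"claw": 0},
    {"translation": [0,0,-9],"dr": [0,0,0],"claw": 0},
  ],
)

```text
time_s: 8.35
tool_pos: [0.4098, -0.1785, 0.0734]
eef_rot: [[0.916, 0.401, 0.006], [0.401, -0.916, -0.003], [0.004, 0.005, -1.0]]
wrist_force: [1.2, -0.2, -1.6]
gripper_width: 0.0123
```

```bash
python3 - <<'E'
from h import *
s=st()
c=np.array([.591,.286]); a=np.radians(5.6); ex=np.array([np.cos(a),np.sin(a)]); ey=np.array([-ex[1],ex[0]])
for u,v in ((-.010,-.045),(.010,.045)):
    p=c+u*ex+v*ey; print(p); go(p[0],p[1],.07,95.6)
k=robot.grab_frame('wrist')
for k in robot.outline_of('wrist','chisel_punch')[:1]: print(k['confidence'],k['point'],k['pixels'].sum())
E
```

```text
t 8.35 pos [ 0.4098 -0.1785  0.0734] yaw 23.7 w 0.0123 F [ 1.2 -0.2 -1.6] q [-0.41  0.18 -0.44  0.95 -0.    2.32]
[0.58543896 0.24023894]
trans cm [ 32.88 -31.32   0.33] dr [ 7.000e-03 -1.000e-03 -1.256e+00] yaw 95.6
[0.59656104 0.33176106]
trans cm [ 37.57 -39.25   0.32] dr [ 7.000e-03 -1.000e-03 -1.256e+00] yaw 95.6
0.94 [279.9, 267.2] 6104
```

Request:
step_arm(
  series=[
    {"translation": [37.6,-39.3,0.3],"dr": [0,0,-1.256],"claw": 0},
    {"translation": [37.6,-39.3,0.3],"dr": [0,0,-1.256],"claw": 0},
    {"translation": [37.6,-39.3,0.3],"dr": [0,0,-1.256],"claw": 0},
    {"translation": [37.6,-39.3,0.3],"dr": [0,0,-1.256],"claw": 0},
    {"translation": [37.6,-39.3,0.3],"dr": [0,0,-1.256],"claw": 0},
    {"translation": [37.6,-39.3,0.3],"dr": [0,0,-1.256],"claw": 0},
    {"translation": [37.6,-39.3,0.3],"dr": [0,0,-1.256],"claw": 0},
    {"translation": [37.6,-39.3,0.3],"dr": [0,0,-1.256],"claw": 0},
    {"translation": [37.6,-39.3,0.3],"dr": [0,0,-1.256],"claw": 0},
    {"translation": [37.6,-39.3,0.3],"dr": [0,0,-1.256],"claw": 0},
    {"translation": [37.6,-39.3,0.3],"dr": [0,0,-1.256],"claw": 0},
    {"translation": [37.6,-39.3,0.3],"dr": [0,0,-1.256],"claw": 0},
    {"translation": [37.6,-39.3,0.3],"dr": [0,0,-1.256],"claw": 0},
    {"translation": [37.6,-39.3,0.3],"dr": [0,0,-1.256],"claw": 0},
    {"translation": [37.6,-39.3,0.3],"dr": [0,0,-1.256],"claw": 0},
  ],
)

```text
time_s: 9.95
tool_pos: [0.5939, 0.3321, 0.0659]
eef_rot: [[-0.097, 0.995, -0.001], [0.995, 0.097, -0.0], [-0.0, -0.001, -1.0]]
wrist_force: [-1.0, 0.6, -0.9]
gripper_width: 0.0124
```

```bash
python3 - <<'E'
from h import *
s=st(); go(.597,.332,-.015,95.6)
f=robot.grab_frame('wrist'); g=robot.grab_frame('top')
cv2.imwrite('pics/ws5.png',np.vstack([cv2.resize(f['img'],(400,300)),cv2.resize(g['img'][120:225,100:240],(400,300))])[:,:,::-1])
E
```

```text
t 9.95 pos [0.5939 0.3321 0.0659] yaw 95.5 w 0.0124 F [-1.   0.6 -0.9] q [ 0.51  0.65  0.25  1.18 -0.    1.98]
trans cm [-0.04  0.31  8.09] dr [-0.001  0.    -0.001] yaw 95.6
```

View pics/ws5.png

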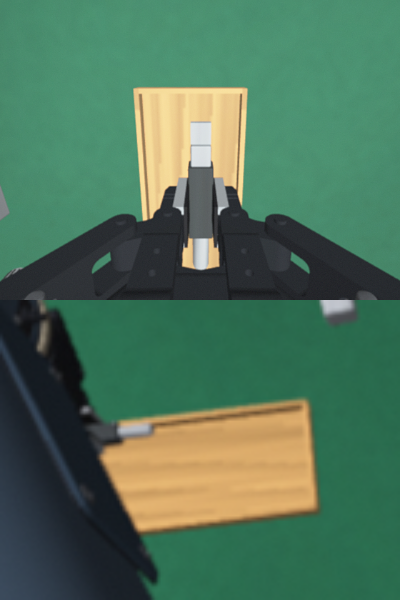

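Request:
step_arm(
  series=[
    {"translation": [0,0,4],"dr": [0,0,0],"claw": 0},
    {"translation": [0,0,6.5],"dr": [0,0,0],"claw": 0},
    {"translation": [0,0,7.5],"dr": [0,0,0],"claw": 0},
    {"translation": [0,0,8],"dr": [0,0,0],"claw": 0},
    {"translation": [0,0,8],"dr": [0,0,0],"claw": 0},
    {"translation": [0,0,8],"dr": [0,0,0],"claw": 0.28},
    {"translation": [0,0,8],"dr": [0,0,0],"claw": 0.28},
    {"translation": [0,0,8],"dr": [0,0,0],"claw": 0.28},
    {"translation": [0,0,7],"dr": [0,0,0],"claw": 0.28},
    {"translation": [0,0,4],"dr": [0,0,0],"claw": 0.28},
    {"translation": [0,0,-1],"dr": [0,0,0],"claw": 0.6},
    {"translation": [0,0,-1],"dr": [0,0,0],"claw": 0.6},
  ],
)

```text
time_s: 11.25
tool_pos: [0.5974, 0.3352, 0.084]
eef_rot: [[-0.098, 0.995, 0.009], [0.995, 0.098, 0.005], [0.004, 0.009, -1.0]]
wrist_force: [0.7, 0.7, 0.5]
gripper_width: 0.0507
```

```bash
python3 - <<'E'
from h import *
s,f,P,W=wristP(); st()
for k in robot.outline_of('wrist','chisel_punch')[:1]:
    X=W[k['pixels']]; X=X[np.isfinite(X[:,0])]; print(k['confidence'],X.mean(0),X[:,2].max(),cv2.minAreaRect(X[:,:2].astype(np.float32)*1000))
for k in robot.outline_of('wrist','long_tray')[:1]:
    X=W[k['pixels']]; print('tray',k['confidence'],np.nanmean(X,0))
go(.405,-.2755,.07,-3.3)
E
```

```text
t 11.3 pos [0.5963 0.3346 0.0807] yaw 95.6 w 0.0512 F [ 0.7 -0.2 -0.9] q [0.51 0.64 0.28 1.2  0.   1.98]
0.92 [0.59513373 0.33731976 0.01829809] 0.02203563716158636 ((595.632568359375, 332.3333740234375), (13.85722541809082, 91.19808959960938), 5.056168556213379)
tray 0.79 [0.59065499 0.30045289 0.00737949]
trans cm [-58.75 -24.8    0.62] dr [ 1.000e-03  0.000e+00 -1.415e+00] yaw 176.7
```

Request:
step_arm(
  series=[
    {"translation": [-58.7,-24.8,0.6],"dr": [0,0,-1.415],"claw": 0.6},
    {"translation": [-58.7,-24.8,0.6],"dr": [0,0,-1.415],"claw": 0.6},
    {"translation": [-58.7,-24.8,0.6],"dr": [0,0,-1.415],"claw": 0.6},
    {"translation": [-58.7,-24.8,0.6],"dr": [0,0,-1.415],"claw": 0.6},
    {"translation": [-58.7,-24.8,0.6],"dr": [0,0,-1.415],"claw": 0.6},
    {"translation": [-58.7,-24.8,0.6],"dr": [0,0,-1.415],"claw": 0.6},
    {"translation": [-58.7,-24.8,0.6],"dr": [0,0,-1.415],"claw": 0.6},
    {"translation": [-58.7,-24.8,0.6],"dr": [0,0,-1.415],"claw": 0.6},
    {"translation": [-58.7,-24.8,0.6],"dr": [0,0,-1.415],"claw": 0.6},
    {"translation": [-58.7,-24.8,0.6],"dr": [0,0,-1.415],"claw": 0.6},
    {"translation": [-58.7,-24.8,0.6],"dr": [0,0,-1.415],"claw": 0.6},
    {"translation": [-58.7,-24.8,0.6],"dr": [0,0,-1.415],"claw": 0.6},
    {"translation": [-58.7,-24.8,0.6],"dr": [0,0,-1.415],"claw": 0.6},
    {"translation": [-58.7,-24.8,0.6],"dr": [0,0,-1.415],"claw": 0.6},
    {"translation": [-58.7,-24.8,0.6],"dr": [0,0,-1.415],"claw": 0.6},
    {"translation": [-58.7,-24.8,0.6],"dr": [0,0,-1.415],"claw": 0.6},
    {"translation": [-58.7,-24.8,0.6],"dr": [0,0,-1.415],"claw": 0.6},
    {"translation": [-58.7,-24.8,0.6],"dr": [0,0,-1.415],"claw": 0.6},
  ],
)

```text
time_s: 13.2
tool_pos: [0.4052, -0.2739, 0.0699]
eef_rot: [[-0.998, 0.056, -0.0], [0.056, 0.998, 0.0], [0.0, 0.0, -1.0]]
wrist_force: [-0.7, 0.2, -1.1]
gripper_width: 0.0511
```

```bash
python3 - <<'E'
from h import *
s,f,P,W=wristP(); st(); g=f['img'].max(2)
for k in robot.outline_of('wrist','ball_punch')[:2]:
    m=k['pixels']; X=P[m]; X=X[np.isfinite(X[:,0])]; D=P[m&(g<150)]
    print(k['confidence'],np.nanmean(W[m],0),'tool mm',cv2.minAreaRect(X[:,:2].astype(np.float32)*1000),'dark',len(D),np.nanmean(D,0))
E
```

```text
t 13.25 pos [ 0.4052 -0.2741  0.07  ] yaw 176.8 w 0.051 F [0.  0.2 0.3] q [-0.59  0.26 -0.33  0.97  0.   -0.54]
0.97 [ 0.40133601 -0.27650076  0.01414751] tool mm ((0.28507232666015625, -3.131253242492676), (15.246816635131836, 90.22696685791016), 88.34049987792969) dark 1584 [ 0.00176718 -0.00310442  0.05479926]
```

Request:
step_arm(
  series=[
    {"translation": [0.1,-0.3,4],"dr": [0,0,-0.03],"claw": 0.6},
    {"translation": [0.1,-0.3,7],"dr": [0,0,-0.03],"claw": 0.6},
    {"translation": [0.1,-0.3,8.2],"dr": [0,0,-0.03],"claw": 0.6},
    {"translation": [0.1,-0.3,8.8],"dr": [0,0,-0.03],"claw": 0.6},
    {"translation": [0.1,-0.3,8.8],"dr": [0,0,-0.03],"claw": 0.6},
    {"translation": [0.1,-0.3,8.8],"dr": [0,0,-0.03],"claw": 0},
    {"translation": [0.1,-0.3,8.8],"dr": [0,0,-0.03],"claw": 0},
    {"translation": [0.1,-0.3,8.8],"dr": [0,0,-0.03],"claw": 0},
    {"translation": [0.1,-0.3,8.8],"dr": [0,0,-0.03],"claw": 0},
    {"translation": [0.1,-0.3,8.8],"dr": [0,0,-0.03],"claw": 0},
  ],
)

```text
time_s: 14.3
tool_pos: [0.4043, -0.2784, -0.0169]
eef_rot: [[-1.0, 0.028, 0.001], [0.028, 1.0, -0.001], [-0.001, -0.001, -1.0]]
wrist_force: [-1.5, 0.9, 10.8]
gripper_width: 0.0125
```

Request:
step_arm(
  series=[
    {"translation": [0,0,-0.5],"dr": [0,0,0],"claw": 0},
    {"translation": [0,0,-2],"dr": [0,0,0],"claw": 0},
    {"translation": [0,0,-5],"dr": [0,0,0],"claw": 0},
    {"translation": [0,0,-9],"dr": [0,0,0],"claw": 0},
    {"translation": [0,0,-9],"dr": [0,0,0],"claw": 0},
  ],
)

```text
time_s: 14.8
tool_pos: [0.406, -0.2797, 0.077]
eef_rot: [[-1.0, 0.028, 0.006], [0.028, 1.0, -0.004], [-0.006, -0.004, -1.0]]
wrist_force: [0.9, -0.9, -2.2]
gripper_width: 0.0126
```

```bash
python3 - <<'E'
from h import *
s=st()
c=np.array([.591,.286]); a=np.radians(5.6); ex=np.array([np.cos(a),np.sin(a)]); ey=np.array([-ex[1],ex[0]])
p=c-.010*ex-.045*ey; print(p); go(p[0],p[1],.07,95.6)
E
```

```text
t 14.8 pos [ 0.406  -0.2797  0.077 ] yaw 178.4 w 0.0126 F [ 0.9 -0.9 -2.2] q [-0.6   0.26 -0.32  0.98 -0.   -0.58]
[0.58543896 0.24023894]
trans cm [-16.48  52.48   0.59] dr [1.000e-03 8.000e-03 1.445e+00] yaw 95.6
```

Request:
step_arm(
  series=[
    {"translation": [-16.5,52.5,0.3],"dr": [0,0,1.445],"claw": 0},
    {"translation": [-16.5,52.5,0.3],"dr": [0,0,1.445],"claw": 0},
    {"translation": [-16.5,52.5,0.3],"dr": [0,0,1.445],"claw": 0},
    {"translation": [-16.5,52.5,0.3],"dr": [0,0,1.445],"claw": 0},
    {"translation": [-16.5,52.5,0.3],"dr": [0,0,1.445],"claw": 0},
    {"translation": [-16.5,52.5,0.3],"dr": [0,0,1.445],"claw": 0},
    {"translation": [-16.5,52.5,0.3],"dr": [0,0,1.445],"claw": 0},
    {"translation": [-16.5,52.5,0.3],"dr": [0,0,1.445],"claw": 0},
    {"translation": [-16.5,52.5,0.3],"dr": [0,0,1.445],"claw": 0},
    {"translation": [-16.5,52.5,0.3],"dr": [0,0,1.445],"claw": 0},
    {"translation": [-16.5,52.5,0.3],"dr": [0,0,1.445],"claw": 0},
    {"translation": [-16.5,52.5,0.3],"dr": [0,0,1.445],"claw": 0},
    {"translation": [-16.5,52.5,0.3],"dr": [0,0,1.445],"claw": 0},
    {"translation": [-16.5,52.5,0.3],"dr": [0,0,1.445],"claw": 0},
    {"translation": [-16.5,52.5,0.3],"dr": [0,0,1.445],"claw": 0},
    {"translation": [-16.5,52.5,0.3],"dr": [0,0,1.445],"claw": 0},
  ],
)

```text
time_s: 16.4
tool_pos: [0.5829, 0.2409, 0.0692]
eef_rot: [[-0.097, 0.995, -0.0], [0.995, 0.097, -0.0], [-0.0, -0.0, -1.0]]
wrist_force: [0.0, 0.5, -0.1]
gripper_width: 0.0121
```

```bash
python3 - <<'E'
from h import *
s,f,P,W=wristP(); st(); go(.5854,.2402,-.012,95.6)
for t in ('ball_punch','chisel_punch','long_tray'):
    for k in robot.outline_of('wrist',t)[:1]:
        X=W[k['pixels']]; X=X[np.isfinite(X[:,0])]; print(t,k['confidence'],X.mean(0),X[:,2].max(),cv2.minAreaRect(X[:,:2].astype(np.float32)*1000))
E
```

```text
t 16.45 pos [0.5831 0.2409 0.0693] yaw 95.5 w 0.0123 F [-0.6 -0.4 -0.6] q [ 0.39  0.54  0.08  1.11 -0.    1.87]
trans cm [-0.1   0.23  8.13] dr [ 0.     0.    -0.001] yaw 95.6
ball_punch 0.96 [0.58334765 0.24530952 0.09997966] 0.11545267578382759 ((589.880615234375, 199.86920166015625), (19.62123680114746, 173.22454833984375), 7.2454609870910645)
chisel_punch 0.86 [0.59548976 0.32865105 0.01859222] 0.022359182995691985 ((596.8782348632812, 326.2076110839844), (16.175674438476562, 80.29676818847656), 6.854974746704102)
long_tray 0.71 [0.59222343 0.29178215 0.00765505] 0.11883899992027758 ((593.4769287109375, 267.94085693359375), (100.17483520507812, 196.72792053222656), 5.681499481201172)
```

Request:
step_arm(
  series=[
    {"translation": [-0.4,0,4],"dr": [0,0,0],"claw": 0},
    {"translation": [-0.4,0,6.5],"dr": [0,0,0],"claw": 0},
    {"translation": [-0.4,0,7.5],"dr": [0,0,0],"claw": 0},
    {"translation": [-0.4,0,8.1],"dr": [0,0,0],"claw": 0},
    {"translation": [-0.4,0,8.1],"dr": [0,0,0],"claw": 0},
    {"translation": [-0.4,0,8.1],"dr": [0,0,0],"claw": 0.26},
    {"translation": [-0.4,0,8.1],"dr": [0,0,0],"claw": 0.26},
    {"translation": [-0.4,0,8.1],"dr": [0,0,0],"claw": 0.26},
    {"translation": [-0.4,0,7],"dr": [0,0,0],"claw": 0.26},
    {"translation": [-0.4,0,4],"dr": [0,0,0],"claw": 0.26},
    {"translation": [-0.4,0,-1],"dr": [0,0,0],"claw": 0.6},
    {"translation": [-0.4,0,-1],"dr": [0,0,0],"claw": 0.8},
  ],
)

```text
time_s: 17.8
tool_pos: [0.5869, 0.2396, 0.0865]
eef_rot: [[-0.098, 0.995, 0.009], [0.995, 0.098, 0.004], [0.003, 0.009, -1.0]]
wrist_force: [1.3, 0.4, 0.5]
gripper_width: 0.0505
```

```bash
python3 - <<'E'
from h import *
s,f,P,W=wristP(); st()
for t in ('ball_punch','chisel_punch'):
    for k in robot.outline_of('wrist',t)[:1]:
        X=W[k['pixels']]; X=X[np.isfinite(X[:,0])]; print(t,k['confidence'],X.mean(0),X[:,2].max(),cv2.minAreaRect(X[:,:2].astype(np.float32)*1000))
cv2.imwrite('pics/w6.png',f['img'][:,:,::-1])
go(.387,.2635,.07,10.6);go(.387,.2635,.07,100.6)
E
```

```text
t 17.85 pos [0.5859 0.2392 0.0835] yaw 95.6 w 0.0577 F [ 0.1 -0.4 -0.8] q [0.39 0.53 0.1  1.13 0.   1.86]
ball_punch 0.61 [0.58460062 0.24138173 0.01768151] 0.021685409104351266 ((585.4657592773438, 235.6932830810547), (14.698644638061523, 95.96585083007812), 5.598827362060547)
chisel_punch 0.65 [0.59539573 0.32983184 0.01879949] 0.022112430270507424 ((596.0064086914062, 326.8365173339844), (14.009116172790527, 80.27783203125), 5.620917320251465)
trans cm [  4.43 -19.33   0.95] dr [ 1.000e-03 -1.000e-03  1.484e+00] yaw 10.6
trans cm [  4.43 -19.33   0.95] dr [ 0.001 -0.    -0.087] yaw 100.6
```

View pics/w6.png

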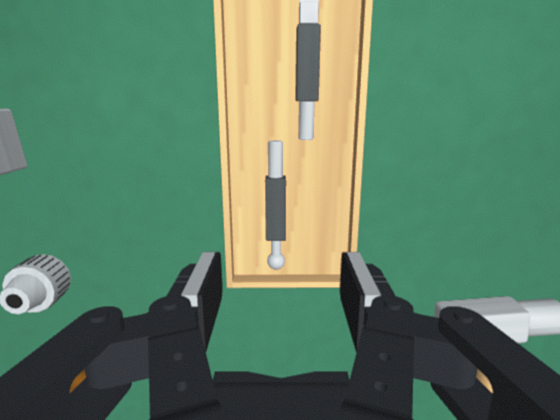

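Request:
step_arm(
  series=[
    {"translation": [4.4,-19.3,0.5],"dr": [0,0,-0.087],"claw": 0.8},
    {"translation": [4.4,-19.3,0.5],"dr": [0,0,-0.087],"claw": 0.8},
    {"translation": [4.4,-19.3,0.5],"dr": [0,0,-0.087],"claw": 0.8},
    {"translation": [4.4,-19.3,0.5],"dr": [0,0,-0.087],"claw": 0.8},
    {"translation": [4.4,-19.3,0.5],"dr": [0,0,-0.087],"claw": 0.8},
    {"translation": [4.4,-19.3,0.5],"dr": [0,0,-0.087],"claw": 0.8},
    {"translation": [4.4,-19.3,0.5],"dr": [0,0,-0.087],"claw": 0.8},
    {"translation": [4.4,-19.3,0.5],"dr": [0,0,-0.087],"claw": 0.8},
  ],
  squeeze=80,
)

```text
time_s: 18.75
tool_pos: [0.3881, 0.263, 0.0738]
eef_rot: [[-0.183, 0.983, -0.0], [0.983, 0.183, -0.0], [-0.0, -0.0, -1.0]]
wrist_force: [-0.7, 0.3, -0.1]
gripper_width: 0.0685
```

```bash
python3 - <<'E'
from h import *
s,f,P,W=wristP(); st()
for k in robot.outline_of('wrist','dapping_block')[:1]:
    m=k['pixels']&(W[:,:,2]>.029); X=P[m]; print(k['confidence'],'top mean tool',X.mean(0),np.median(W[m][:,2]),cv2.minAreaRect(X[:,:2].astype(np.float32)*1000))
E
```

```text
t 18.8 pos [0.388  0.263  0.0738] yaw 100.5 w 0.0685 F [ 0.4 -0.3  0.1] q [ 0.6   0.22 -0.38  0.97 -0.    1.98]
0.58 top mean tool [0.00158682 0.00075417 0.03804194] 0.0358452395310605 ((0.3150806427001953, 0.6995296478271484), (40.02765655517578, 39.75459289550781), 89.73065185546875)
```

Aligned within 1 mm. Descend and grip.

Request:
step_arm(
  series=[
    {"translation": [0,0.1,4],"dr": [0,0,0],"claw": 0.8},
    {"translation": [0,0.1,7],"dr": [0,0,0],"claw": 0.8},
    {"translation": [0,0.1,8.3],"dr": [0,0,0],"claw": 0.8},
    {"translation": [0,0.1,8.7],"dr": [0,0,0],"claw": 0.8},
    {"translation": [0,0.1,8.7],"dr": [0,0,0],"claw": 0.8},
    {"translation": [0,0.1,8.7],"dr": [0,0,0],"claw": 0},
    {"translation": [0,0.1,8.7],"dr": [0,0,0],"claw": 0},
    {"translation": [0,0.1,8.7],"dr": [0,0,0],"claw": 0},
    {"translation": [0,0.1,8.7],"dr": [0,0,0],"claw": 0},
    {"translation": [0,0.1,8.7],"dr": [0,0,0],"claw": 0},
  ],
)

```text
time_s: 19.85
tool_pos: [0.3888, 0.2638, -0.0118]
eef_rot: [[-0.184, 0.983, 0.002], [0.983, 0.184, 0.001], [0.001, 0.002, -1.0]]
wrist_force: [-1.1, -1.6, 10.0]
gripper_width: 0.0388
```

Request:
step_arm(
  series=[
    {"translation": [0,0,-0.5],"dr": [0,0,0],"claw": 0},
    {"translation": [0,0,-2],"dr": [0,0,0],"claw": 0},
    {"translation": [0,0,-5],"dr": [0,0,0],"claw": 0},
    {"translation": [0,0,-9],"dr": [0,0,0],"claw": 0},
    {"translation": [0,0,-9],"dr": [0,0,0],"claw": 0},
    {"translation": [0,0,-9],"dr": [0,0,0],"claw": 0},
  ],
)

```text
time_s: 20.45
tool_pos: [0.3886, 0.2636, 0.0776]
eef_rot: [[-0.184, 0.983, 0.002], [0.983, 0.184, 0.001], [0.001, 0.002, -1.0]]
wrist_force: [-0.2, 0.1, -4.9]
gripper_width: 0.0386
```

```bash
python3 - <<'E'
from h import *
s=st(); go(.618,.002,.08,81.5)
E
```

```text
t 20.45 pos [0.3886 0.2636 0.0776] yaw 100.6 w 0.0386 F [-0.2  0.1 -4.9] q [ 0.6   0.22 -0.37  0.98  0.    1.98]
trans cm [-29.94  17.73  -0.23] dr [ 0.002 -0.001  0.333] yaw 81.5
```

Request:
step_arm(
  series=[
    {"translation": [-29.9,17.7,-0.2],"dr": [0,0,0.333],"claw": 0},
    {"translation": [-29.9,17.7,-0.2],"dr": [0,0,0.333],"claw": 0},
    {"translation": [-29.9,17.7,-0.2],"dr": [0,0,0.333],"claw": 0},
    {"translation": [-29.9,17.7,-0.2],"dr": [0,0,0.333],"claw": 0},
    {"translation": [-29.9,17.7,-0.2],"dr": [0,0,0.333],"claw": 0},
    {"translation": [-29.9,17.7,-0.2],"dr": [0,0,0.333],"claw": 0},
    {"translation": [-29.9,17.7,-0.2],"dr": [0,0,0.333],"claw": 0},
    {"translation": [-29.9,17.7,-0.2],"dr": [0,0,0.333],"claw": 0},
    {"translation": [-29.9,17.7,-0.2],"dr": [0,0,0.333],"claw": 0},
    {"translation": [-29.9,17.7,-0.2],"dr": [0,0,0.333],"claw": 0},
    {"translation": [-29.9,17.7,-0.2],"dr": [0,0,0.333],"claw": 0},
    {"translation": [-29.9,17.7,-0.2],"dr": [0,0,0.333],"claw": 0},
  ],
)

```text
time_s: 21.65
tool_pos: [0.6166, 0.0029, 0.079]
eef_rot: [[0.146, 0.989, -0.0], [0.989, -0.146, 0.0], [0.0, -0.0, -1.0]]
wrist_force: [-0.2, 0.2, -3.8]
gripper_width: 0.0385
```

```bash
python3 - <<'E'
from h import *
s=st(); go(.618,.002,-.007,81.5)
E
```

```text
t 21.65 pos [0.6166 0.0029 0.079 ] yaw 81.6 w 0.0385 F [-0.2  0.2 -3.8] q [0.   0.5  0.05 1.11 0.   1.72]
trans cm [-0.06  0.15  8.6 ] dr [-0.    -0.     0.002] yaw 81.5
```

Request:
step_arm(
  series=[
    {"translation": [0,0.1,4],"dr": [0,0,0],"claw": 0},
    {"translation": [0,0.1,7],"dr": [0,0,0],"claw": 0},
    {"translation": [0,0.1,8.1],"dr": [0,0,0],"claw": 0},
    {"translation": [0,0.1,8.6],"dr": [0,0,0],"claw": 0},
    {"translation": [0,0.1,8.6],"dr": [0,0,0],"claw": 0},
    {"translation": [0,0.1,8.6],"dr": [0,0,0],"claw": 0},
    {"translation": [0,0.1,8.6],"dr": [0,0,0],"claw": 0.65},
    {"translation": [0,0.1,8.6],"dr": [0,0,0],"claw": 0.65},
    {"translation": [0,0.1,8.6],"dr": [0,0,0],"claw": 0.65},
    {"translation": [0,0.1,7],"dr": [0,0,0],"claw": 0.65},
    {"translation": [0,0.1,3],"dr": [0,0,0],"claw": 0.65},
    {"translation": [0,0.1,-2],"dr": [0,0,0],"claw": 0.7},
    {"translation": [0,0.1,-2],"dr": [0,0,0],"claw": 0.7},
  ],
)

```text
time_s: 22.95
tool_pos: [0.6216, 0.0018, 0.106]
eef_rot: [[0.148, 0.989, 0.01], [0.989, -0.148, 0.0], [0.001, 0.01, -1.0]]
wrist_force: [0.9, -0.5, -0.1]
gripper_width: 0.0597
```

```bash
python3 - <<'E'
from h import *
s,f,P,W=wristP(); st()
for k in robot.outline_of('wrist','dapping_block')[:1]:
    m=k['pixels']&(W[:,:,2]>.03); X=W[m]; print(k['confidence'],X.mean(0),np.median(X[:,2]),cv2.minAreaRect(X[:,:2].astype(np.float32)*1000))
for t in ('stout_collet','glass_jar'):
    g=robot.grab_frame('top')
    for k in robot.outline_of('top',t)[:1]:
        X=pts(g,k['pixels']);print(t,k['confidence'],X.mean(0),cv2.minAreaRect(X[:,:2].astype(np.float32)*1000))
go(.416,.1655,.09,90); go(.416,.1655,.09,60)
E
```

```text
t 23.0 pos [0.6204 0.0018 0.1029] yaw 81.5 w 0.0601 F [ 0.4 -0.6 -1.1] q [ 0.    0.49  0.09  1.16 -0.    1.72]
0.7 [0.62009703 0.00302789 0.03960421] 0.039819431416494175 ((619.8657836914062, 1.4874343872070312), (40.2351188659668, 39.64817428588867), 81.57221984863281)
trans cm [ 13.22 -22.33   0.82] dr [-0.002  0.    -0.148] yaw 90.0
trans cm [ 13.22 -22.33   0.82] dr [-0.002  0.001  0.376] yaw 60.0
```

Request:
step_arm(
  series=[
    {"translation": [13.2,-22.3,0.8],"dr": [0,0,-0.148],"claw": 0.7},
    {"translation": [13.2,-22.3,0.8],"dr": [0,0,-0.148],"claw": 0.7},
    {"translation": [13.2,-22.3,0.8],"dr": [0,0,-0.148],"claw": 0.7},
    {"translation": [13.2,-22.3,0.8],"dr": [0,0,-0.148],"claw": 0.7},
    {"translation": [13.2,-22.3,0.8],"dr": [0,0,-0.148],"claw": 0.7},
    {"translation": [13.2,-22.3,0.8],"dr": [0,0,-0.148],"claw": 0.7},
    {"translation": [13.2,-22.3,0.8],"dr": [0,0,-0.148],"claw": 0.7},
    {"translation": [13.2,-22.3,0.8],"dr": [0,0,-0.148],"claw": 0.7},
    {"translation": [13.2,-22.3,0.8],"dr": [0,0,-0.148],"claw": 0.7},
  ],
  squeeze=60,
)

```text
time_s: 24.15
tool_pos: [0.4179, 0.1646, 0.0908]
eef_rot: [[0.001, 1.0, -0.0], [1.0, -0.001, -0.0], [-0.0, -0.0, -1.0]]
wrist_force: [0.3, -0.0, -0.3]
gripper_width: 0.0598
```

```bash
cat >> h.py <<'E'
def collet(name,lo,hi):
    s,f,P,W=wristP(); st()
    for k in robot.outline_of('wrist',name)[:1]:
        m=k['pixels']; top=m&(W[:,:,2]>hi); X=P[m&np.isfinite(W[:,:,0])]
        c=cv2.minAreaRect(P[top][:,:2].astype(np.float32)*1000)
        print(name,k['confidence'],'zmax',np.nanmax(W[m][:,2]),'rim tool mm',c,'world',W[top].mean(0),'whole',cv2.minAreaRect(X[:,:2].astype(np.float32)*1000))
    return f
E
python3 - <<'E'
from h import *
f=collet('stout_collet',0,.032)
E
```

```text
t 24.2 pos [0.4178 0.1646 0.0908] yaw 89.9 w 0.0599 F [-0.3 -0.3  0.8] q [ 0.38  0.17 -0.4   1.   -0.    1.95]
stout_collet 0.67 zmax 0.03987314992075939 rim tool mm ((0.9908871650695801, 0.333770751953125), (20.553184509277344, 20.919103622436523), 46.745811462402344) world [0.41815959 0.16606769 0.03732004] whole ((1.3206253051757812, 0.1845245361328125), (35.32749938964844, 35.12709426879883), 45.71958923339844)
```

Request:
step_arm(
  series=[
    {"translation": [0.1,0,4.5],"dr": [0,0,0],"claw": 0.7},
    {"translation": [0.1,0,8],"dr": [0,0,0],"claw": 0.7},
    {"translation": [0.1,0,9.7],"dr": [0,0,0],"claw": 0.7},
    {"translation": [0.1,0,10.2],"dr": [0,0,0],"claw": 0.7},
    {"translation": [0.1,0,10.2],"dr": [0,0,0],"claw": 0.7},
    {"translation": [0.1,0,10.2],"dr": [0,0,0],"claw": 0},
    {"translation": [0.1,0,10.2],"dr": [0,0,0],"claw": 0},
    {"translation": [0.1,0,10.2],"dr": [0,0,0],"claw": 0},
    {"translation": [0.1,0,10.2],"dr": [0,0,0],"claw": 0},
    {"translation": [0.1,0,10.2],"dr": [0,0,0],"claw": 0},
  ],
)

```text
time_s: 25.25
tool_pos: [0.4181, 0.1665, -0.0096]
eef_rot: [[0.0, 1.0, 0.002], [1.0, -0.0, 0.001], [0.001, 0.002, -1.0]]
wrist_force: [-1.9, -2.6, 10.8]
gripper_width: 0.0332
```

Request:
step_arm(
  series=[
    {"translation": [0,0,-0.5],"dr": [0,0,0],"claw": 0},
    {"translation": [0,0,-2],"dr": [0,0,0],"claw": 0},
    {"translation": [0,0,-5],"dr": [0,0,0],"claw": 0},
    {"translation": [0,0,-10],"dr": [0,0,0],"claw": 0},
    {"translation": [0,0,-11],"dr": [0,0,0],"claw": 0},
    {"translation": [0,0,-11],"dr": [0,0,0],"claw": 0},
  ],
)

```text
time_s: 25.85
tool_pos: [0.4185, 0.1669, 0.1011]
eef_rot: [[-0.0, 1.0, 0.004], [1.0, -0.0, 0.002], [0.002, 0.004, -1.0]]
wrist_force: [-0.8, 0.1, -2.0]
gripper_width: 0.0333
```

```bash
python3 - <<'E'
from h import *
s=st(); f=robot.grab_frame('wrist'); cv2.imwrite('pics/w7.png',cv2.resize(f['img'],(400,300))[:,:,::-1])
c=np.array([.591,-.294]); e=np.array([1.,0]); go(*(c+.027*np.array([np.sin(.46),np.cos(.46)])*-1),.09,64)
go(.591,-.265,.09,64)
E
```

```text
t 25.85 pos [0.4185 0.1669 0.1011] yaw 90.0 w 0.0333 F [-0.8  0.1 -2. ] q [ 0.38  0.16 -0.38  1.02  0.    1.95]
trans cm [-48.47  16.15   0.93] dr [ 0.001 -0.001  0.454] yaw 64.0
trans cm [-43.15  17.35   0.94] dr [ 0.001 -0.001  0.454] yaw 64.0
```

View pics/w7.png

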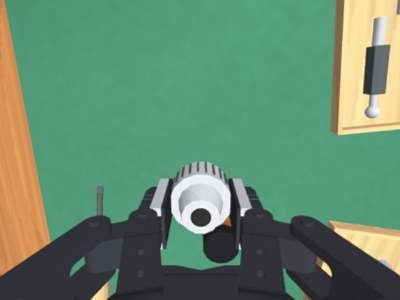

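Request:
step_arm(
  series=[
    {"translation": [-48.9,17.3,1],"dr": [0,0,0],"claw": 0},
    {"translation": [-48.9,17.3,1],"dr": [0,0,0],"claw": 0},
    {"translation": [-48.9,17.3,1],"dr": [0,0,0],"claw": 0},
    {"translation": [-48.9,17.3,1],"dr": [0,0,0],"claw": 0},
    {"translation": [-48.9,17.3,1],"dr": [0,0,0],"claw": 0},
    {"translation": [-48.9,17.3,1],"dr": [0,0,0],"claw": 0},
    {"translation": [-48.9,17.3,1],"dr": [0,0,0],"claw": 0},
    {"translation": [-48.9,17.3,1],"dr": [0,0,0],"claw": 0},
    {"translation": [-48.9,17.3,1],"dr": [0,0,0],"claw": 0},
    {"translation": [-48.9,17.3,1],"dr": [0,0,0],"claw": 0},
    {"translation": [-48.9,17.3,1],"dr": [0,0,0],"claw": 0},
    {"translation": [-48.9,17.3,1],"dr": [0,0,0],"claw": 0},
    {"translation": [-48.9,17.3,1],"dr": [0,0,0],"claw": 0},
    {"translation": [-48.9,17.3,1],"dr": [0,0,0],"claw": 0},
    {"translation": [-48.9,17.3,1],"dr": [0,0,0],"claw": 0},
  ],
)

```text
time_s: 27.4
tool_pos: [0.5898, -0.3216, 0.0889]
eef_rot: [[-0.001, 1.0, -0.0], [1.0, 0.001, 0.0], [0.0, -0.0, -1.0]]
wrist_force: [0.3, -0.7, -1.6]
gripper_width: 0.0331
```

```bash
python3 - <<'E'
from h import *
s=st(); go(.591,-.322,-.006,90)
f=robot.grab_frame('side')
for t in ('stout_collet','round_dish'):
    for k in robot.outline_of('side',t)[:1]:
        X=pts(f,k['pixels']); print(t,k['confidence'],X.mean(0),X.min(0),X.max(0))
E
```

```text
t 27.4 pos [ 0.5898 -0.3216  0.0889] yaw 90.1 w 0.0331 F [ 0.3 -0.7 -1.6] q [-0.5   0.62  0.26  1.21  0.    1.07]
trans cm [-0.04  0.12  9.49] dr [-0.    -0.     0.001] yaw 90.0
stout_collet 0.71 [ 0.58807762 -0.33233205  0.11672878] [ 0.56567539 -0.34151852 -0.000739  ] [ 0.67886555 -0.29676101  0.17698812]
round_dish 0.55 [ 0.58396084 -0.29755122  0.00560191] [ 0.51858418 -0.36379942 -0.00213629] [ 0.66225823 -0.21430465  0.16039935]
```

Request:
step_arm(
  series=[
    {"translation": [0,0.1,4],"dr": [0,0,0],"claw": 0},
    {"translation": [0,0.1,7.5],"dr": [0,0,0],"claw": 0},
    {"translation": [0,0.1,9],"dr": [0,0,0],"claw": 0},
    {"translation": [0,0.1,9.4],"dr": [0,0,0],"claw": 0},
    {"translation": [0,0.1,9.4],"dr": [0,0,0],"claw": 0},
    {"translation": [0,0.1,9.4],"dr": [0,0,0],"claw": 0},
    {"translation": [0,0.1,9.4],"dr": [0,0,0],"claw": 0.58},
    {"translation": [0,0.1,9.4],"dr": [0,0,0],"claw": 0.58},
    {"translation": [0,0.1,9.4],"dr": [0,0,0],"claw": 0.58},
    {"translation": [0,0.1,8],"dr": [0,0,0],"claw": 0.58},
    {"translation": [0,0.1,4],"dr": [0,0,0],"claw": 0.58},
    {"translation": [0,0.1,-1],"dr": [0,0,0],"claw": 0.58},
    {"translation": [0,0.1,-1],"dr": [0,0,0],"claw": 0.58},
  ],
)

```text
time_s: 28.85
tool_pos: [0.5941, -0.3244, 0.1075]
eef_rot: [[0.0, 1.0, 0.009], [1.0, -0.0, -0.005], [-0.005, 0.009, -1.0]]
wrist_force: [1.7, -0.2, 0.0]
gripper_width: 0.0498
```

```bash
python3 - <<'E'
from h import *
collet('stout_collet',0,.034)
go(.434,-.0435,.10,90)
E
```

```text
t 28.9 pos [ 0.5931 -0.3239  0.1041] yaw 90.0 w 0.0495 F [ 0.5 -0.2 -0.8] q [-0.5   0.61  0.29  1.24 -0.    1.07]
stout_collet 0.56 zmax 0.044390967977048196 rim tool mm ((1.2415409088134766, -2.028042793273926), (21.057884216308594, 21.241926193237305), 50.1265754699707) world [ 0.59277293 -0.3228259   0.04086653] whole ((-3.3858699798583984, -2.0989990234375), (44.31431579589844, 39.70235824584961), 12.907732963562012)
trans cm [ 27.98 -15.8    0.05] dr [0.003 0.002 0.   ] yaw 90.0
```

Request:
step_arm(
  series=[
    {"translation": [28,-15.8,1],"dr": [0,0,0],"claw": 0.58},
    {"translation": [28,-15.8,1],"dr": [0,0,0],"claw": 0.58},
    {"translation": [28,-15.8,1],"dr": [0,0,0],"claw": 0.58},
    {"translation": [28,-15.8,1],"dr": [0,0,0],"claw": 0.58},
    {"translation": [28,-15.8,1],"dr": [0,0,0],"claw": 0.58},
    {"translation": [28,-15.8,1],"dr": [0,0,0],"claw": 0.58},
    {"translation": [28,-15.8,1],"dr": [0,0,0],"claw": 0.58},
    {"translation": [28,-15.8,1],"dr": [0,0,0],"claw": 0.58},
    {"translation": [28,-15.8,1],"dr": [0,0,0],"claw": 0.58},
    {"translation": [28,-15.8,1],"dr": [0,0,0],"claw": 0.58},
    {"translation": [28,-15.8,1],"dr": [0,0,0],"claw": 0.58},
  ],
)

```text
time_s: 30.05
tool_pos: [0.4333, -0.0435, 0.0888]
eef_rot: [[0.001, 1.0, -0.0], [1.0, -0.001, -0.0], [-0.0, -0.0, -1.0]]
wrist_force: [0.6, -0.6, -0.3]
gripper_width: 0.0491
```

```bash
python3 - <<'E'
from h import *
collet('slim_collet',0,.044)
E
```

```text
t 30.1 pos [ 0.4333 -0.0434  0.0888] yaw 89.9 w 0.0494 F [ 0.6 -0.4 -1.3] q [-0.1   0.15 -0.43  0.99 -0.    1.47]
slim_collet 0.55 zmax 0.0522207037258309 rim tool mm ((-0.4316694736480713, 2.9117932319641113), (14.599261283874512, 14.430815696716309), 34.8625373840332) world [ 0.43626404 -0.04320719  0.04930719] whole ((-3.000880241394043, 4.799774169921875), (29.43962287902832, 32.44040298461914), 27.34259605407715)
```

Request:
step_arm(
  series=[
    {"translation": [0,0.3,4],"dr": [0,0,0],"claw": 0.58},
    {"translation": [0,0.3,7.5],"dr": [0,0,0],"claw": 0.58},
    {"translation": [0,0.3,9.4],"dr": [0,0,0],"claw": 0.58},
    {"translation": [0,0.3,9.9],"dr": [0,0,0],"claw": 0.58},
    {"translation": [0,0.3,9.9],"dr": [0,0,0],"claw": 0.58},
    {"translation": [0,0.3,9.9],"dr": [0,0,0],"claw": 0},
    {"translation": [0,0.3,9.9],"dr": [0,0,0],"claw": 0},
    {"translation": [0,0.3,9.9],"dr": [0,0,0],"claw": 0},
    {"translation": [0,0.3,9.9],"dr": [0,0,0],"claw": 0},
    {"translation": [0,0.3,9.9],"dr": [0,0,0],"claw": 0},
  ],
)

```text
time_s: 31.15
tool_pos: [0.437, -0.0429, -0.0087]
eef_rot: [[0.0, 1.0, 0.002], [1.0, -0.0, -0.0], [-0.0, 0.002, -1.0]]
wrist_force: [-2.2, -0.1, 8.0]
gripper_width: 0.0236
```

Request:
step_arm(
  series=[
    {"translation": [0,0,-0.5],"dr": [0,0,0],"claw": 0},
    {"translation": [0,0,-2],"dr": [0,0,0],"claw": 0},
    {"translation": [0,0,-5],"dr": [0,0,0],"claw": 0},
    {"translation": [0,0,-10],"dr": [0,0,0],"claw": 0},
    {"translation": [0,0,-11],"dr": [0,0,0],"claw": 0},
    {"translation": [0,0,-11],"dr": [0,0,0],"claw": 0},
  ],
)

```text
time_s: 31.75
tool_pos: [0.4376, -0.0429, 0.1021]
eef_rot: [[-0.0, 1.0, 0.004], [1.0, 0.0, -0.0], [-0.0, 0.004, -1.0]]
wrist_force: [0.5, 1.1, -1.9]
gripper_width: 0.0237
```

```bash
python3 - <<'E'
from h import *
s=st(); go(.591,-.265,.10,90)
E
```

```text
t 31.75 pos [ 0.4376 -0.0429  0.1021] yaw 90.0 w 0.0237 F [ 0.5  1.1 -1.9] q [-0.1   0.14 -0.41  1.02  0.    1.47]
trans cm [-22.21  15.34   0.29] dr [0.004 0.    0.   ] yaw 90.0
```

Request:
step_arm(
  series=[
    {"translation": [-22.2,15.4,0.5],"dr": [0,0,0],"claw": 0},
    {"translation": [-22.2,15.4,0.5],"dr": [0,0,0],"claw": 0},
    {"translation": [-22.2,15.4,0.5],"dr": [0,0,0],"claw": 0},
    {"translation": [-22.2,15.4,0.5],"dr": [0,0,0],"claw": 0},
    {"translation": [-22.2,15.4,0.5],"dr": [0,0,0],"claw": 0},
    {"translation": [-22.2,15.4,0.5],"dr": [0,0,0],"claw": 0},
    {"translation": [-22.2,15.4,0.5],"dr": [0,0,0],"claw": 0},
    {"translation": [-22.2,15.4,0.5],"dr": [0,0,0],"claw": 0},
    {"translation": [-22.2,15.4,0.5],"dr": [0,0,0],"claw": 0},
    {"translation": [-22.2,15.4,0.5],"dr": [0,0,0],"claw": 0},
    {"translation": [-22.2,15.4,0.5],"dr": [0,0,0],"claw": 0},
  ],
)

```text
time_s: 32.85
tool_pos: [0.5898, -0.2641, 0.0953]
eef_rot: [[-0.001, 1.0, 0.0], [1.0, 0.001, -0.0], [-0.0, 0.0, -1.0]]
wrist_force: [0.2, -0.1, -0.6]
gripper_width: 0.0238
```

```bash
python3 - <<'E'
from h import *
s=st(); go(.591,-.265,-.0047,90)
f=robot.grab_frame('wrist'); cv2.imwrite('pics/w8.png',cv2.resize(f['img'],(400,300))[:,:,::-1])
E
```

```text
t 32.85 pos [ 0.5898 -0.2641  0.0953] yaw 90.0 w 0.0238 F [ 0.2 -0.1 -0.6] q [-0.42  0.56  0.17  1.19  0.    1.15]
trans cm [-0.09  0.11 10.  ] dr [0.    0.    0.001] yaw 90.0
```

View pics/w8.png

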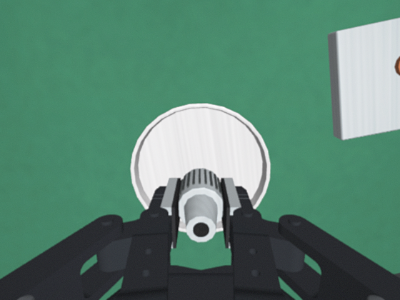

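The slim collet is held at (200,210) over the dish. The stout collet sits behind it, hidden from this view. Lower and release.

Request:
step_arm(
  series=[
    {"translation": [0,0.1,4],"dr": [0,0,0],"claw": 0},
    {"translation": [0,0.1,8],"dr": [0,0,0],"claw": 0},
    {"translation": [0,0.1,9.5],"dr": [0,0,0],"claw": 0},
    {"translation": [0,0.1,10],"dr": [0,0,0],"claw": 0},
    {"translation": [0,0.1,10],"dr": [0,0,0],"claw": 0},
    {"translation": [0,0.1,10],"dr": [0,0,0],"claw": 0},
    {"translation": [0,0.1,10],"dr": [0,0,0],"claw": 0.5},
    {"translation": [0,0.1,10],"dr": [0,0,0],"claw": 0.5},
    {"translation": [0,0.1,10],"dr": [0,0,0],"claw": 0.5},
    {"translation": [0,0.1,8.5],"dr": [0,0,0],"claw": 0.5},
    {"translation": [0,0.1,4],"dr": [0,0,0],"claw": 0.5},
    {"translation": [0,0.1,-1],"dr": [0,0,0],"claw": 0.5},
    {"translation": [0,0.1,-4],"dr": [0,0,0],"claw": 0.5},
    {"translation": [15,-20,-4],"dr": [0,0,0],"claw": 0.5},
    {"translation": [15,-20,-4],"dr": [0,0,0],"claw": 0.5},
    {"translation": [15,-20,-4],"dr": [0,0,0],"claw": 0.5},
    {"translation": [15,-20,-4],"dr": [0,0,0],"claw": 0.5},
    {"translation": [15,-20,-4],"dr": [0,0,0],"claw": 0.5},
    {"translation": [15,-20,-4],"dr": [0,0,0],"claw": 0.5},
  ],
)

```text
time_s: 34.8
tool_pos: [0.3851, -0.112, 0.1348]
eef_rot: [[-0.001, 1.0, -0.002], [1.0, 0.001, 0.001], [0.001, -0.002, -1.0]]
wrist_force: [1.8, -1.4, 0.4]
gripper_width: 0.043
```

```bash
python3 - <<'E'
from h import *
s=st()
im=[]
for n in ('top','side'):
    f=robot.grab_frame(n); im.append(f['img'])
    for t in 'ball_punch chisel_punch slim_collet stout_collet dapping_block glass_jar'.split():
        for k in robot.outline_of(n,t)[:1]:
            X=pts(f,k['pixels']); h=X[X[:,2]>np.percentile(X[:,2],95)-.004]
            print(n,t,round(k['confidence'],2),np.round(k['point']),'top',h.mean(0).round(4),'all',X.mean(0).round(4))
cv2.imwrite('pics/end.png',np.hstack([cv2.resize(im[0][110:290,80:480],(800,360))])[:,:,::-1]); cv2.imwrite('pics/end2.png',im[1][:,:,::-1])
E
```

```text
t 34.8 pos [ 0.3851 -0.112   0.1348] yaw 90.1 w 0.043 F [ 1.8 -1.4  0.4] q [-0.28  0.04 -0.42  1.1   0.    1.29]
top chisel_punch 0.75 [142. 177.] top [0.5936 0.3335 0.0184] all [0.5932 0.33   0.0156]
top dapping_block 0.71 [286. 162.] top [0.6174 0.003  0.0385] all [0.6149 0.0031 0.0363]
top glass_jar 0.51 [260. 243.] top [0.4377 0.0637 0.0404] all [0.4361 0.0622 0.0358]
side ball_punch 0.66 [274. 148.] top [0.6237 0.2528 0.0175] all [0.6182 0.2631 0.0069]
side slim_collet 0.62 [395. 320.] top [ 0.5893 -0.2662  0.051 ] all [ 0.5857 -0.2697  0.0312]
side stout_collet 0.62 [419. 352.] top [ 0.5906 -0.3246  0.0393] all [ 0.5856 -0.3275  0.0272]
side dapping_block 0.88 [327. 204.] top [ 6.169e-01 -1.000e-04  3.740e-02] all [ 0.6141 -0.005   0.0281]
side glass_jar 0.69 [231. 214.] top [0.4386 0.0609 0.0393] all [0.4368 0.0544 0.0275]
```

View pics/end.png

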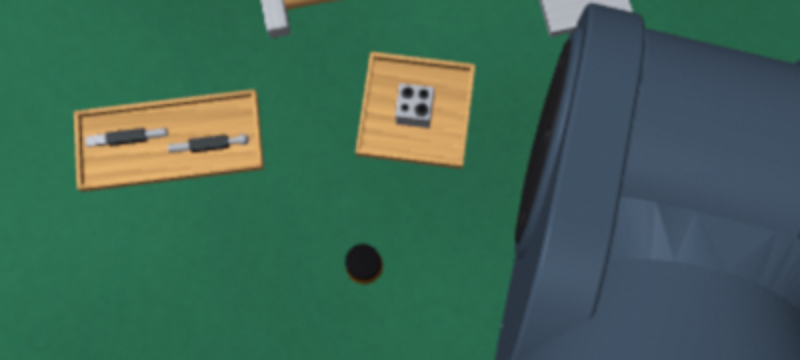

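View pics/end2.png

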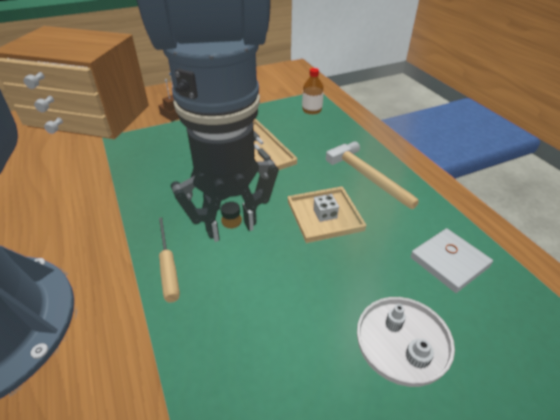

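Top view: both punches are flat in the long tray at (125,136) and (210,143), the block is upright in the square tray at (414,103), and the jar is unmoved at (364,263). Side view: both collets stand upright in the dish at (397,318) and (420,352), with the arm clear. Handing in.

```bash
python3 -c "
from plant import robot
print(robot.close_job(), robot.read_state()['time_s'])"
```

```text
the job is handed in; nothing more can be done
the job is handed in; nothing more can be done
```

I put all five tools in their places and handed the job in. The last clock reading was about 35 s, out of the 112 s allowed.

**What the last checks showed:**

| Thing | Where it ended up |
|---|---|
| Punches | Flat on the long tray floor, tops at about 18 mm as expected. They lie end to end, about 11 mm apart across the tray. |
| Dapping block | Upright within about 3 mm of the square tray's centre, top at about 38 mm. |
| Collets | Upright in the dish, each about 30 mm from its centre. |
| Jar | Within 1 mm of its starting position. |
| Arm | Clear of everything and holding nothing. |

**What disagreed or failed:**
- **Fingertip offset:** the first two grasps of the chisel punch closed in the air above it without disturbing it. I took the fingertips to be 11 mm ahead of the TCP, but the wrist depth image and the point of contact with the table put them about 17 to 27 mm behind it. I used the measured value from then on.
- **Contact force:** each grip pressed briefly on the tool or bench with 8 to 17 N, well under the limits.
- **Missed detections:** the final top view missed the collets because the arm hid them, and its network missed the ball punch, which is plainly visible in the picture. The side view's ball punch reading was unreliable, so I went by the wrist view just after release and the final top picture.

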